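Feeler blade under the sprung hold-down

ROBOT

A 6-joint arm with a two-finger parallel gripper is mounted at the origin on a cart in front of the work surface, level with it; the furniture and walls round the work are solid. World frame = base frame: x ahead of the robot, y to its left, z up, the work surface at z = 0. Lengths are in m, angles in rad, forces in N, time in s.
With the tool pointing down it reaches from about 0.275 to 0.725 m from the base axis. Payload 5.6 kg.
Tool frame: the origin (TCP) lies between the finger pads; the fingertips stand 14 mm ahead of it and the grasp point (between the pads) lies 5 mm behind it; x points along the fingers, z is the direction in which the jaws open and shut, and the axes are right-handed (so a half turn about x gives the same grasp; the last joint's range is limited). The gripper opens to 85 mm and grips with 20 to 120 N. Pads are 22 mm wide; open, the fingers measure 114 mm over their backs; the gripper's body (76 mm by 85 mm) begins 54 mm behind the grasp point. The pads swing forward as they close: fully open they stand 13 mm farther back than shut.
Start: joints at [1.571, 0.255, 0.108, 0, -1.424, -0.285], TCP at [0.155, 0.528, 0.245] pointing down, gripper open.
Joint ranges: [-2.95, 2.95], [-1.21, 1.97], [-1.09, 1.5], [-2.87, 1.71], [-2.94, -0.07], [-3.05, 3.05]. Speed limits (rad/s): [2.57, 2.57, 3.14, 3.14, 3.14, 3.14].

INTERFACE

Orientations are given as a unit quaternion [x, y, z, w].
In Python, from rig import * gives the robot as it stands.
- The arm moves only by the tool carry_out, never from a script. Its argument "targets" is a list that holds one entry, the list of rows, each a list of 7 numbers: the finger opening in mm, from 0 to 85.4, then the shift along the tool's x, y, z in mm, then the turn, a rotation vector about the tool's x, y, z in rad. In form: [[[jaw, tx, ty, tz, wx, wy, wz], ...]]. A call has 1 to 8 rows; each row shifts and turns the pose as measured when the row begins, along the tool's axes as they then stand; what a row does not reach is not made up. A row lasts 1/8 s, in which the tool goes at most 62.5 mm and 10.7 degrees, less where a joint would pass 70% of its speed; a pose out of reach is approached as far as the arm can. A call is refused whole if a number of a shift passes 62.5 or a number of a turn 0.188, either way. A call with a gripper value outside its range is refused whole. The fingers move at their own pace and stop on an object; "force" is the grip in N (left out, the last holds). Time passes only in rows, so rows that do not move let the fingers close. It gives the time, the measured TCP pose, the force and the opening at its end, in the units of the state.
- sense(): the state, without advancing time (a new reading comes with each control period).
- grab_frame(name): name is "scene" or "top"; returns (picture, depth): 420x560x3 uint8, red, green, blue; 420x560 float32, m along the optical axis (not along the pixel's ray), 0 where there is no reading.
- camera_params(name): a dict with "mtx" (3x3 intrinsics, pixels), "k1" (the pictures are not rectified: a ray, as slopes to the right and down, at radius r is drawn at 1 + k1 r^2 times it, then the intrinsics apply), "origin" and "orientation" of the camera in the world. Camera axes: x right, y down, z forward; pixel columns grow to the right and rows downward; lengths in m; the calibration is good to about 2 mm. A picture is of the moment at which its call begins. camera_params takes no time and is no camera call.
- sign_off(): hands the job in, once; it reports no verdict.
The state is a dict: "time": time; "q": joint angles; "qd": joint speeds; "tau": joint torques, N m; "ee_pos": TCP position; "eef_rot": TCP orientation; "ft_force": force on the tool from outside, world axes, zero at the start; "moment": the same for the moment, N m; "grip_width": finger opening in m.
Only numpy, scipy, OpenCV 4.12 (cv2) and the standard library are available. Lean on these libraries where they do the work, as an engineer would, in place of code of your own. Each camera call takes 0.05 s, during which the arm holds its last target.

TASK

Check the sprung hold-down on the worktop with the thicker and wider of the two feeler blades: hold it by its upright grip, slide it flat along the worktop, nose first, into the flared mouth and under the shoe, so that it lifts the shoe a little and drags, until its nose shows on the far side. Then let go and leave it there in the gap; do not pry the shoe up, and leave the thin feeler where it is.

Things in the scene. Friction and masses are not known exactly. Their poses are not given: they have to be found in the camera images.
- feeler_thick: The feeler blade to use: flat bare-steel blade 9 mm thick and 32 mm wide, lying flat, with a black upright grip (36 mm along the blade, 14 mm thick across it, top 55 mm above the underside). Origin on the underside below the middle of the grip; +x points along the blade to the nose, z up. The blade reaches from x = -25 mm to the nose at x = +130 mm; over the last 16 mm its top slopes down to a 4 mm thick nose. 0.14 kg, balance point about 30 mm ahead of the grip.
- feeler_thin: The other feeler, not to be used: blade 4 mm thick, 16 mm wide, same length (nose at x = +130 mm) and same black grip; it would pass under the shoe without touching. Origin and axes as for feeler_thick.
- hold_down: Aluminium bridge screwed to the worktop (fixed), 26 mm deep, 142 mm wide over its feet, 64 mm high with its pins. Origin on the worktop under the middle of the shoe; the blade goes in along +x, from the -x side, where the shoe's lip flares up; y runs along the crossbar. Between its legs y = -35 to +35 mm is free. The worktop before the mouth is bare for 0.2 m; then comes a 4 mm mouse pad.
- shoe (a joint): Height in m by which the sprung steel shoe under the crossbar has been lifted (0 = resting, at most 0.012). The shoe is 60 mm wide (y) and 30 mm deep (x = -15 to +15 mm in the hold_down frame); at rest its flat underside is 6 mm above the worktop, and its front lip rises from there to about 16 mm above the worktop at x = -29 mm. A pair of light springs and its weight press it down with about 3 N, 0.3 N more per mm. The 9 mm blade lying flat lifts it 0.003.

How it is judged:
On the way:
1. the thick feeler, held by the fingers, is under the shoe, lifts it and drags on it (contact force between the fingers and feeler_thick above 0.5 N and contact force between feeler_thick and shoe above 0.5 N and value of joint shoe above 0.0015 m and x of feeler_thick in the frame of hold_down below -0.04 m), for 0.1 s.
At the end, for the whole second after the job is handed in: The thick feeler lies flat on the worktop under the shoe, put in from the mouth side within about 25 degrees of straight, its nose at least 2 mm past the shoe's far edge; the shoe rests on it, lifted 1.5 to 6 mm; feeler at rest and released (x of feeler_thick in the frame of hold_down between -0.113 and -0.025 m and angle between the x axis of feeler_thick and the x axis of hold_down, either way round below 0.45 rad and height (world z) of feeler_thick below 0.004 m and angle between feeler_thick's own z axis and vertical below 0.1 rad and contact force between feeler_thick and shoe above 0.5 N and value of joint shoe between 0.0015 and 0.006 m and linear speed of feeler_thick below 0.02 m/s); the robot touches nothing.
It fails at once if the shoe is pried up more than 9 mm (value of joint shoe above 0.009 m).
It fails at once if the thin feeler is moved more than 30 mm (distance of feeler_thin from where it was at the start of the episode above 0.03 m).
It also fails if it takes over 42 s, if anything falls off the work surface, if the arm or the gripper's body presses on something with over 40 N, if the wrist force passes 120 N, or if a joint passes its speed limit or range.

## Working session

There is one attempt and no reset: what is moved stays moved. The work goes in short steps, Python scripts to look and compute and a tool call to move; the robot and the scene stay as the last step left them, time stands still between calls to the robot, and variables do not carry over. Pictures are saved under pics/ and viewed, and the job is handed in when it is done.

Besides the shell and the picture viewer there is one more tool, called after "Call:" as a command line: name --argument value ..., lists and objects as JSON in quotes. carry_out: Moves the arm, as the interface text tells. Its arguments: {"type":"object","properties":{"targets":{"type":"array","items":{"type":"array","items":{"type":"array","items":{"type":"number"}}}},"force":{"type":"number"}},"required":["targets"]}

```bash
ls; mkdir -p pics
python3 - <<'E'
from rig import *
import cv2, numpy as np
print(sense())
for n in ("scene","top"):
    p,d=grab_frame(n); cv2.imwrite(f"pics/{n}0.png",p[:,:,::-1]); np.save(f"pics/{n}0.npy",d); np.save(f"pics/{n}0rgb.npy",p)
    print(n,camera_params(n), d.min(), d.max())
E
```

```text
pics
{'time': 0.0, 'q': array([ 1.57060665e+00,  2.55761834e-01,  1.06990583e-01, -5.10003849e-04,
       -1.42387928e+00, -2.84660157e-01]), 'qd': array([ 0.00028804, -0.00019587,  0.00080907,  0.00055186, -0.00152332,
       -0.00064237]), 'tau': array([ 4.45190162e-04, -3.86634815e+01,  2.37943661e+01,  5.36508009e+00,
       -6.03704349e-03,  6.07540429e-06]), 'ee_pos': array([0.1543244 , 0.52741438, 0.24437703]), 'eef_rot': array([-0.56538909, -0.42352633,  0.56646083, -0.42436157]), 'ft_force': array([ 0.013595  , -0.66486979, -0.42921284]), 'moment': array([ 0.04308421, -0.02016875, -0.0403306 ]), 'grip_width': 0.08578075963058175}
scene {'mtx': array([[464.60172516,   0.        , 278.27109274],
       [  0.        , 464.60172516, 214.96132052],
       [  0.        ,   0.        ,   1.        ]]), 'k1': -0.006532016154159337, 'origin': array([ 0.01524356, -0.22205342,  0.65051584]), 'orientation': array([ 0.77447756, -0.47935366,  0.20963703, -0.35560778])} 0.0 2.5887458
top {'mtx': array([[462.51261124,   0.        , 273.77181331],
       [  0.        , 462.51261124, 212.43560583],
       [  0.        ,   0.        ,   1.        ]]), 'k1': -0.07439603827817863, 'origin': array([0.54589023, 0.08143106, 0.87339863]), 'orientation': array([-0.69719722,  0.71498585, -0.02569425,  0.04528883])} 0.0 1.6840303
```

View pics/scene0.png

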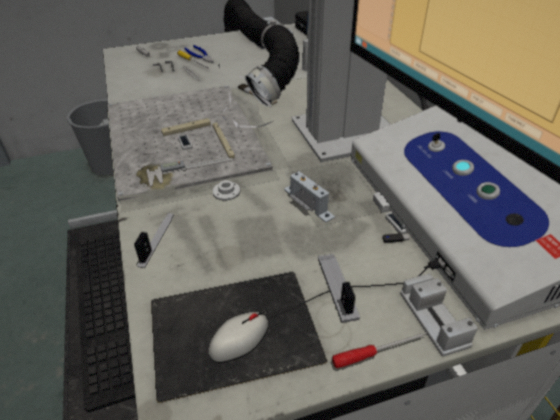

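View pics/top0.png

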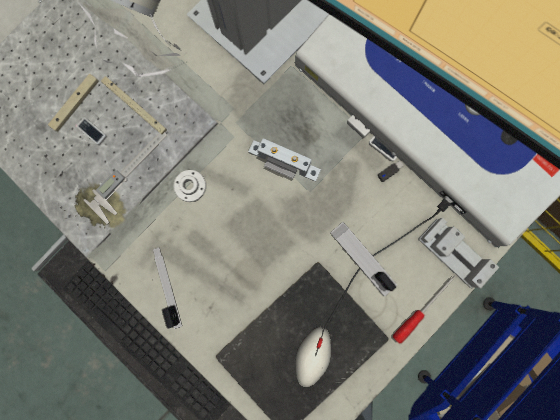

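```bash
cat > h.py <<'E'
import numpy as np, cv2
from scipy.spatial.transform import Rotation as R
from rig import *
def ray(n,uv):
    c=camera_params(n); uv=np.atleast_2d(uv).astype(float)
    K=c['mtx']; k=c['k1']
    xd=np.c_[(uv[:,0]-K[0,2])/K[0,0],(uv[:,1]-K[1,2])/K[1,1]]
    x=xd.copy()
    for _ in range(20): x=xd/(1+k*(x**2).sum(1,keepdims=True))
    return c['origin'],R.from_quat(c['orientation']).apply(np.c_[x,np.ones(len(x))])
def onplane(n,uv,z):
    o,d=ray(n,uv); return o+d*((z-o[2])/d[:,2])[:,None]
def cloud(n,depth):
    v,u=np.mgrid[0:420,0:560]
    o,d=ray(n,np.c_[u.ravel(),v.ravel()])
    return (o+d*depth.ravel()[:,None]).reshape(420,560,3)
def tri(uv1,uv2):
    o1,d1=ray('scene',uv1);o2,d2=ray('top',uv2);d1=d1[0];d2=d2[0]
    A=np.c_[d1,-d2]; s=np.linalg.lstsq(A,o2-o1,rcond=None)[0]
    a=o1+d1*s[0];b=o2+d2*s[1]; return (a+b)/2,np.linalg.norm(a-b)
E
python3 - <<'E'
from h import *
t=cv2.imread('pics/top0.png');s=cv2.imread('pics/scene0.png')
a=cv2.resize(t[120:320,230:430],(600,600),interpolation=cv2.INTER_CUBIC)
cv2.imwrite('pics/tz.png',a)
cv2.imwrite('pics/sz.png',cv2.resize(s[150:350,260:460],(600,600),interpolation=cv2.INTER_CUBIC))
d=np.load('pics/top0.npy');P=cloud('top',d);np.save('P.npy',P)
for uv in [(283,160),(278,170),(350,245),(385,283),(300,230),(158,260),(170,318),(300,300),(392,240),(355,118),(385,172),(430,160),(455,255),(270,60),(310,260),(340,300)]:
    print(uv,P[uv[1],uv[0]].round(3))
E
```

```text
(283, 160) [0.723 0.084 0.054]
(278, 170) [0.712 0.094 0.019]
(350, 245) [ 0.569 -0.036  0.007]
(385, 283) [ 0.499 -0.089  0.054]
(300, 230) [ 0.6    0.056 -0.003]
(158, 260) [0.549 0.326 0.003]
(170, 318) [0.446 0.291 0.054]
(300, 300) [0.469 0.06  0.004]
(392, 240) [ 0.576 -0.116  0.002]
(355, 118) [ 0.808 -0.054  0.02 ]
(385, 172) [ 0.705 -0.108  0.007]
(430, 160) [ 0.714 -0.177  0.064]
(455, 255) [ 0.545 -0.231  0.011]
(270, 60) [0.931 0.105 0.014]
(310, 260) [ 0.543  0.039 -0.004]
(340, 300) [ 0.468 -0.014  0.008]
```

View pics/tz.png

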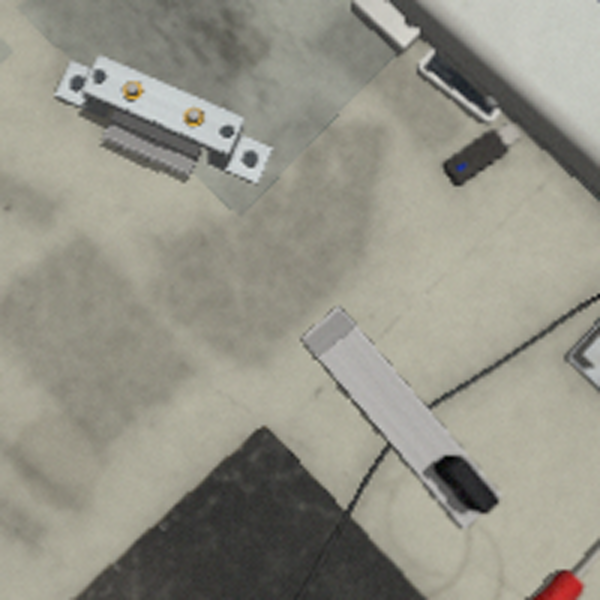

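View pics/sz.png

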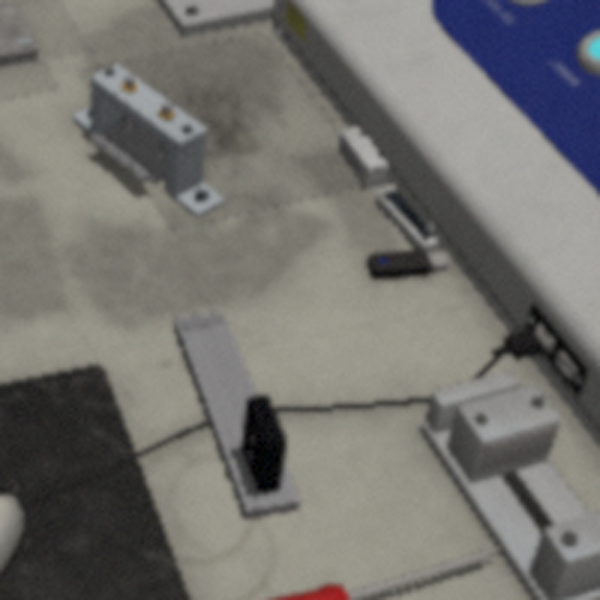

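Run:
```python
t=__import__('cv2').imread('pics/top0.png')
import cv2
s=cv2.imread('pics/scene0.png')
def z(i,x,y,w,h,k,n):
    a=cv2.resize(i[y:y+h,x:x+w],(w*k,h*k),interpolation=cv2.INTER_CUBIC)
    for q in range(0,w,10): cv2.putText(a,str(x+q),(q*k,8),0,.3,(0,0,255),1); a[::4,q*k]=(0,0,255)
    for q in range(0,h,10): cv2.putText(a,str(y+q),(0,q*k+4),0,.3,(0,0,255),1); a[q*k,::4]=(0,0,255)
    cv2.imwrite('pics/'+n,a)
z(t,325,218,80,80,7,'z1.png'); z(t,242,130,85,60,9,'z2.png'); z(s,310,248,55,75,8,'z3.png')
z(s,282,165,60,60,9,'z4.png')
```

```text
(no output)
```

View pics/z1.png

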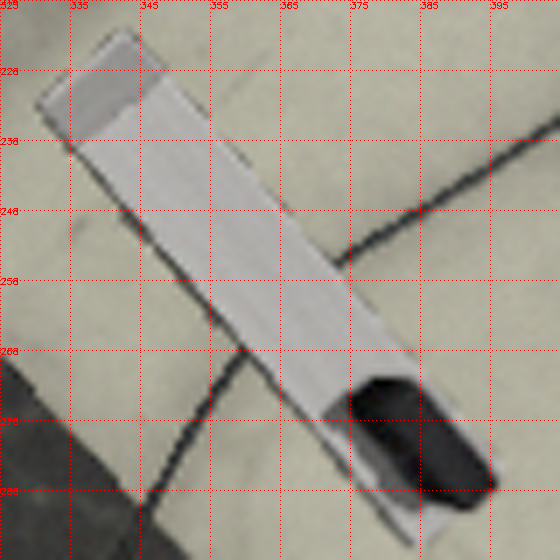

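View pics/z2.png

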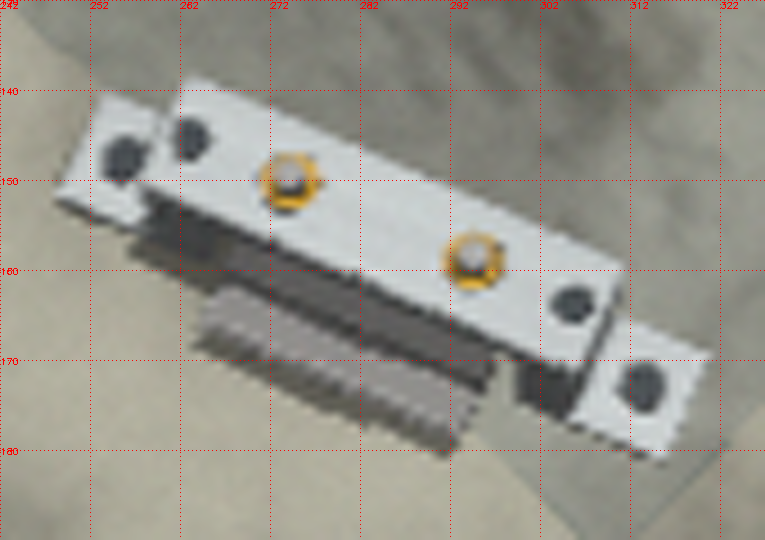

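View pics/z3.png

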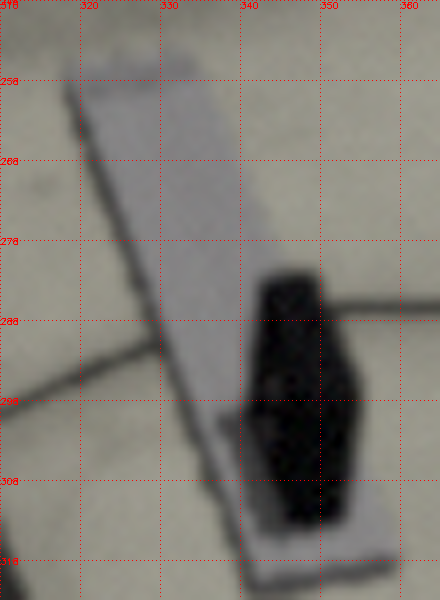

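View pics/z4.png

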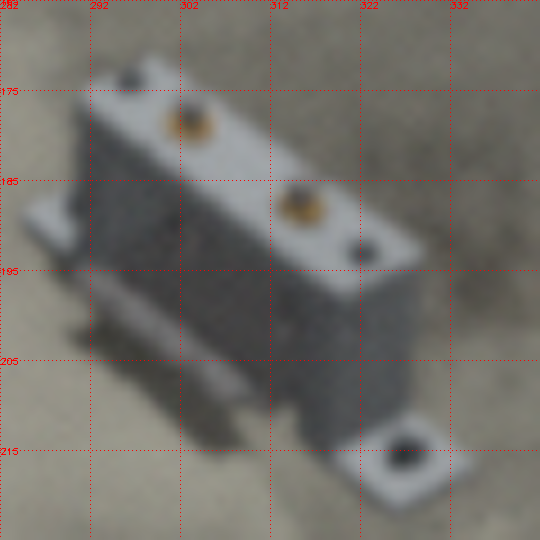

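Run:
```python
from h import *
print('tri nose L',tri((318.1,259),(330.3,233.3)),'R',tri((333.8,255.8),(342.9,222.3)))
print('tri tail L',tri((340.6,319.3),(384.3,295.9)),'R',tri((359.8,317.4),(396.9,285.9)))
n=onplane('top',[(330.3,233.3),(342.9,222.3)],.004);t=onplane('top',[(384.3,295.9),(396.9,285.9)],.009)
print(n,t,np.linalg.norm(n[0]-n[1]),np.linalg.norm(t[0]-t[1]))
nm,tm=n.mean(0),t.mean(0);d=(nm-tm)[:2];print('len',np.linalg.norm(d))
d/=np.linalg.norm(d);print('yaw',np.arctan2(d[1],d[0]),'origin',nm[:2]-.13*d,tm[:2]+.025*d)
l=onplane('top',[(336.1,239.4),(359.7,268),(348.3,228.7),(372.9,255.1)],.009)
for a,b in ((1,0),(3,2)): e=l[a-1+0] if 0 else l[b]-l[a]; print('edge yaw',np.arctan2(e[1],e[0]))
print('holeR',tri((327,215.2),(313.7,173.1)))
for a,b in (((303.1,178.3),(274.2,149.4)),((315.7,187.8),(294.6,158))): print('pin',tri(a,b))
c=onplane('top',[(263.1,138.7),(311.1,159.1),(306.4,171.3),(258.4,151.1)],.056)
print('bar',c,c.mean(0));e=(c[0]+c[3]-c[1]-c[2]);print('hyaw',np.arctan2(e[1],e[0])-np.pi/2,np.linalg.norm(e)/2,np.linalg.norm(c[0]-c[3]))
f=onplane('top',[(321.4,169.1),(315.3,181.1),(253.1,140.2),(248.1,151.7),(255.9,147.8),(313.7,173.1)],.008)
print('feet',f[:4].mean(0),f[4:].mean(0)); e=f[2]+f[3]-f[0]-f[1];print(np.arctan2(e[1],e[0])-np.pi/2,np.linalg.norm(e)/2)
e=f[4]-f[5];print(np.arctan2(e[1],e[0])-np.pi/2,np.linalg.norm(f[0]-f[1]))
# crossbar corner tri: scene z4 (155,50),(425,245),(345,298),(75,98)
for z4,tp in (((155,52),(263.1,138.7)),((425,245),(311.1,159.1)),((345,298),(306.4,171.3)),((77,98),(258.4,151.1))):
  print('bar corner',tri((282+z4[0]/9,165+z4[1]/9),tp))
# dark grip cloud
P=np.load('P.npy');g=np.load('pics/top0rgb.npy').max(2)<45
sub=np.zeros_like(g);sub[265:300,365:402]=1
q=P[g&sub];q=q[(q[:,2]>.045)];print('grip top',len(q),np.median(q,0),q.min(0),q.max(0))
```

```text
tri nose L (array([ 0.59233927, -0.00198298, -0.00161117]), np.float64(0.0017525919116421148)) R (array([ 6.12386878e-01, -2.62972649e-02, -4.52004783e-04]), np.float64(0.0014925006665516011))
tri tail L (array([ 0.47292715, -0.09499454,  0.01031024]), np.float64(0.0014291979492916651)) R (array([ 0.49105566, -0.12075773,  0.00862574]), np.float64(0.0014023576759146438))
[[ 0.59163888 -0.00067031  0.004     ]
 [ 0.61171075 -0.02507852  0.004     ]] [[ 0.47312788 -0.09591523  0.009     ]
 [ 0.49078699 -0.12002031  0.009     ]] 0.03160126919904821 0.029881412201201885
len 0.15288883901947
yaw 0.6712650647677765 origin [ 0.49988021 -0.09373144] [ 0.50153332 -0.09241834]
edge yaw 0.6580503462326461
edge yaw 0.7164493563866134
holeR (array([0.70623969, 0.02669537, 0.00925224]), np.float64(0.0007933976486046609))
pin (array([0.7427557 , 0.09925326, 0.05704345]), np.float64(0.0008476700734680354))
pin (array([0.72626801, 0.06293342, 0.05531315]), np.float64(0.0009037038441561557))
bar [[0.76321888 0.11927379 0.056     ]
 [0.72302816 0.03379666 0.056     ]
 [0.70102546 0.04293683 0.056     ]
 [0.74055146 0.12824488 0.056     ]] [0.73195599 0.08106304 0.056     ]
hyaw -0.4367087169992583 0.09423684798293991 0.024378113090297453
feet [0.73237787 0.0820196  0.008     ] [0.73243246 0.08131298 0.008     ]
-0.44209939603752524 0.14100441921339366
-0.4484702867205712 0.025842879132420293
bar corner (array([0.76331759, 0.11843282, 0.05726487]), np.float64(0.0017838347165733462))
bar corner (array([0.72369931, 0.03261309, 0.05574839]), np.float64(0.0026136762102285335))
bar corner (array([0.70191584, 0.0422325 , 0.05287163]), np.float64(0.0012516889296433976))
bar corner (array([0.74086735, 0.12792408, 0.05549515]), np.float64(0.0007997922309912164))
grip top 85 [ 0.50246962 -0.08943247  0.0536992 ] [ 0.4867985  -0.10592834  0.04694512] [0.54589023 0.08143106 0.87339863]
```

```bash
cat >> h.py <<'E'
H=np.array([.732,.0815]);HY=-.442
def pose(xy,z,yaw,sgn):
    # feeler yaw; tool x down, tool z = sgn*feeler y
    zy=np.array([-np.sin(yaw),np.cos(yaw),0])*sgn; x=np.array([0,0,-1.]); y=np.cross(zy,x)
    return np.array([*xy,z]),R.from_matrix(np.c_[x,y,zy])
def err(p,r):
    s=sense();c=R.from_quat(s['eef_rot'])
    e=c.inv().apply(p-s['ee_pos'])*1000; w=(c.inv()*r).as_rotvec()
    print('t',s['time'],'ee',s['ee_pos'].round(4),'grip',round(s['grip_width']*1000,1),'F',s['ft_force'].round(1),'q',s['q'].round(2))
    print('err mm',e.round(1),'rot',w.round(3)); return e,w
E
python3 - <<'E'
from h import *
s=sense();print(R.from_quat(s['eef_rot']).as_matrix().round(3))
for sg in (1,-1): err(*pose((.5015,-.0915),.029+.1,.675,sg))
E
```

```text
[[-0.     0.96  -0.281]
 [-0.002 -0.281 -0.96 ]
 [-1.     0.     0.002]]
t 0.1 ee [0.1544 0.5274 0.2445] grip 85.3 F [-0.  -0.2 -0.1] q [ 1.57  0.26  0.11 -0.   -1.42 -0.28]
err mm [116.4 507.1 496.2] rot [ 2.182e+00  1.000e-03 -2.000e-03]
t 0.1 ee [0.1544 0.5274 0.2445] grip 85.3 F [-0.  -0.2 -0.1] q [ 1.57  0.26  0.11 -0.   -1.42 -0.28]
err mm [116.4 507.1 496.2] rot [-0.96   0.002  0.001]
```

```bash
cat >> h.py <<'E'
def plan(p,r,n,show=8,jaw=40):
    s=sense();c=R.from_quat(s['eef_rot']);w=(c.inv()*r).as_rotvec();dp=(p-s['ee_pos'])/n*1000
    for i in range(min(n,show)):
        ci=c*R.from_rotvec(w*i/n)
        print([jaw]+ci.inv().apply(dp).round(0).tolist()+(w/n).round(3).tolist())
E
python3 - <<'E'
from h import *
plan(*pose((.5015,-.0915),.18,.675,1),14)
E
```

```text
[40, 5.0, 36.0, 35.0, 0.156, 0.0, -0.0]
[40, 5.0, 41.0, 29.0, 0.156, 0.0, -0.0]
[40, 5.0, 45.0, 23.0, 0.156, 0.0, -0.0]
[40, 5.0, 48.0, 15.0, 0.156, 0.0, -0.0]
[40, 5.0, 50.0, 8.0, 0.156, 0.0, -0.0]
[40, 5.0, 51.0, -0.0, 0.156, 0.0, -0.0]
[40, 5.0, 50.0, -8.0, 0.156, 0.0, -0.0]
[40, 5.0, 48.0, -16.0, 0.156, 0.0, -0.0]
```

Call:
carry_out --targets '[[[40, 5, 36, 35, 0.156, 0, 0], [40, 5, 41, 29, 0.156, 0, 0], [40, 5, 45, 23, 0.156, 0, 0], [40, 5, 48, 15, 0.156, 0, 0], [40, 5, 50, 8, 0.156, 0, 0], [40, 5, 51, 0, 0.156, 0, 0], [40, 5, 50, -8, 0.156, 0, 0], [40, 5, 48, -16, 0.156, 0, 0]]]' --force 60

```text
time: 1.1
ee_pos: [0.3483, 0.1614, 0.2013]
eef_rot: [-0.706, 0.001, 0.708, -0.004]
ft_force: [1.7, 0.9, -0.4]
grip_width: 0.04
```

Run:
```python
from h import *
err(*pose((.5015,-.0915),.15,.675,1))
plan(*pose((.5015,-.0915),.15,.675,1),8)
```

```text
t 1.1 ee [0.3483 0.1614 0.2013] grip 40.0 F [ 1.7  0.9 -0.4] q [ 0.85 -0.06 -0.36  0.   -1.28 -0.85]
err mm [  52.7  253.1 -152.4] rot [ 0.899 -0.001 -0.007]
[40, 7.0, 32.0, -19.0, 0.112, -0.0, -0.001]
[40, 7.0, 29.0, -22.0, 0.112, -0.0, -0.001]
[40, 7.0, 27.0, -26.0, 0.112, -0.0, -0.001]
[40, 6.0, 24.0, -28.0, 0.112, -0.0, -0.001]
[40, 6.0, 20.0, -31.0, 0.112, -0.0, -0.001]
[40, 6.0, 17.0, -33.0, 0.112, -0.0, -0.001]
[40, 6.0, 13.0, -35.0, 0.112, -0.0, -0.001]
[40, 6.0, 9.0, -36.0, 0.112, -0.0, -0.001]
```

Call:
carry_out --targets '[[[40, 7, 32, -19, 0.112, 0, 0], [40, 7, 29, -22, 0.112, 0, 0], [40, 7, 27, -26, 0.112, 0, 0], [40, 6, 24, -28, 0.112, 0, 0], [40, 6, 20, -31, 0.112, 0, 0], [40, 6, 17, -33, 0.112, 0, 0], [40, 6, 13, -35, 0.112, 0, 0], [40, 6, 9, -36, 0.112, 0, 0]]]'

```text
time: 2.1
ee_pos: [0.4992, -0.1059, 0.1478]
eef_rot: [-0.632, 0.319, 0.634, 0.313]
ft_force: [0.2, -0.8, 0.7]
grip_width: 0.0401
```

Run:
```python
from h import *
err(*pose((.5015,-.0915),.09,.675,1))
p,d=grab_frame('scene');cv2.imwrite('pics/s1.png',p[:,:,::-1])
```

```text
t 2.1 ee [ 0.4992 -0.1059  0.1478] grip 40.1 F [ 0.2 -0.8  0.7] q [ 0.1   0.23 -0.18  0.01 -1.17 -1.03]
err mm [ 57.7 -10.9  10.2] rot [-0.03  -0.001 -0.008]
```

View pics/s1.png

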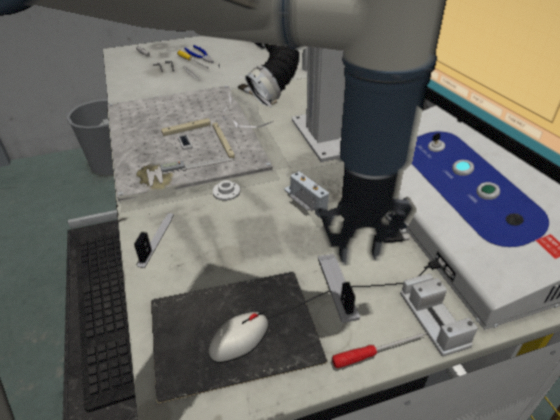

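Call:
carry_out --targets '[[[40, 29, -6, 5, -0.015, 0, -0.004], [40, 29, -5, 5, -0.015, 0, -0.004], [40, 0, 0, 0, 0, 0, 0]]]'

```text
time: 2.52
ee_pos: [0.5025, -0.0959, 0.0859]
eef_rot: [-0.635, 0.31, 0.637, 0.308]
ft_force: [-0.3, 0.4, 1.0]
grip_width: 0.0396
```

Run:
```python
from h import *
err(*pose((.5015,-.0915),.029,.675,1))
p,d=grab_frame('scene');cv2.imwrite('pics/s2.png',cv2.resize(p[200:340,290:430,::-1],None,fx=4,fy=4))
```

```text
t 2.525 ee [ 0.5025 -0.0959  0.0859] grip 39.6 F [-0.3  0.4  1. ] q [ 0.12  0.29 -0.27  0.   -1.01 -1.03]
err mm [56.9 -2.2  4.1] rot [-0.009 -0.    -0.004]
```

View pics/s2.png

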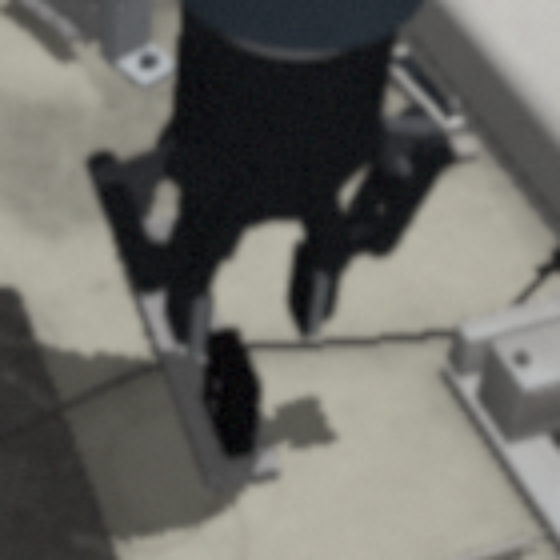

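Run:
```python
from h import *
print(onplane('scene',[(290+185/4,200+342/4),(290+310/4,200+333/4)],.072))
# grip top face: scene corners left-top (215,332),(240,332), right (262,380)
print(onplane('scene',[(290+213/4,200+332/4),(290+238/4,200+330/4),(290+260/4,200+385/4)],.055))
```

```text
[[ 0.48678999 -0.07665155  0.072     ]
 [ 0.51328029 -0.12005461  0.072     ]]
[[ 0.51076604 -0.08081979  0.055     ]
 [ 0.51634088 -0.08974285  0.055     ]
 [ 0.4929922  -0.10781343  0.055     ]]
```

Call:
carry_out --targets '[[[40, 20, 0, 1.5, -0.009, 0, -0.004], [40, 20, 0, 1.5, 0, 0, 0], [40, 15, 0, 0, 0, 0, 0], [40, 2, 0, 0, 0, 0, 0]]]'

```text
time: 3.08
ee_pos: [0.5061, -0.0942, 0.0346]
eef_rot: [0.642, -0.304, -0.633, -0.307]
ft_force: [0.2, -0.6, 0.6]
grip_width: 0.0401
```

Run:
```python
from h import *
err(*pose((.501,-.0935),.029,.675,1))
```

```text
t 3.075 ee [ 0.5061 -0.0942  0.0346] grip 40.1 F [ 0.2 -0.6  0.6] q [ 0.12  0.35 -0.34  0.   -0.87 -1.02]
err mm [5.6 3.6 3.8] rot [ 0.002 -0.009  0.009]
```

Call:
carry_out --targets '[[[40, 4, 3, 3, 0, -0.008, 0.008], [40, 1, 0, 0, 0, 0, 0], [10, 0, 0, 0, 0, 0, 0], [10, 0, 0, 0, 0, 0, 0], [10, 0, 0, 0, 0, 0, 0]]]' --force 60

```text
time: 3.7
ee_pos: [0.5031, -0.0938, 0.0314]
eef_rot: [0.639, -0.305, -0.636, -0.306]
ft_force: [-0.3, 0.7, -1.3]
grip_width: 0.0134
```

Run:
```python
from h import *
err(*pose((.501,-.0935),.029,.675,1))
p,d=grab_frame('scene');cv2.imwrite('pics/s3.png',cv2.resize(p[200:340,290:430,::-1],None,fx=4,fy=4))
```

```text
t 3.7 ee [ 0.5031 -0.0938  0.0314] grip 13.4 F [-0.3  0.7 -1.3] q [ 0.12  0.35 -0.35  0.   -0.87 -1.02]
err mm [2.4 1.5 1.6] rot [ 0.002 -0.003  0.003]
```

View pics/s3.png

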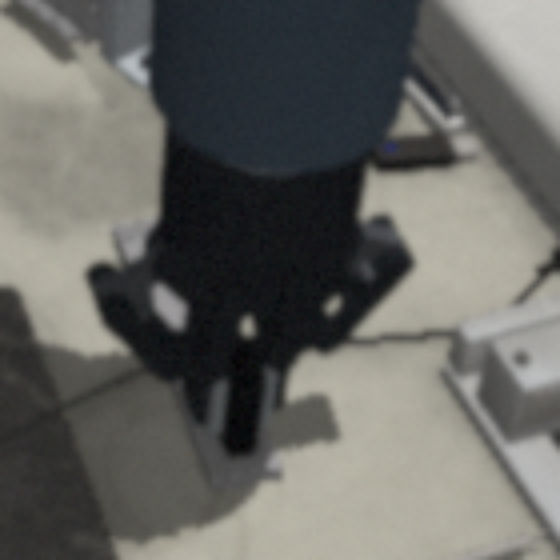

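Call:
carry_out --targets '[[[10, -8, 0, 0, 0, 0, 0], [10, -10, 0, 0, 0, 0, 0], [10, 0, 0, 0, 0, 0, 0]]]'

```text
time: 4.12
ee_pos: [0.503, -0.0939, 0.0507]
eef_rot: [0.639, -0.305, -0.637, -0.306]
ft_force: [-0.7, -1.2, -1.5]
grip_width: 0.0134
```

Run:
```python
from h import *
c=np.array([np.cos(HY),np.sin(HY)])
err(*pose(H-.19*c,.047,HY,1))
plan(*pose(H-.19*c,.047,HY,1),12,12,10)
p,d=grab_frame('scene');cv2.imwrite('pics/s4.png',cv2.resize(p[200:340,290:430,::-1],None,fx=4,fy=4))
```

```text
t 4.125 ee [ 0.503  -0.0939  0.0507] grip 13.4 F [-0.7 -1.2 -1.5] q [ 0.12  0.33 -0.32  0.   -0.92 -1.02]
err mm [   3.8 -205.4  164.1] rot [ 1.119e+00 -1.000e-03  3.000e-03]
[10, 0.0, -17.0, 14.0, 0.093, -0.0, 0.0]
[10, 0.0, -16.0, 15.0, 0.093, -0.0, 0.0]
[10, 0.0, -14.0, 17.0, 0.093, -0.0, 0.0]
[10, 0.0, -13.0, 18.0, 0.093, -0.0, 0.0]
[10, 0.0, -11.0, 19.0, 0.093, -0.0, 0.0]
[10, 0.0, -9.0, 20.0, 0.093, -0.0, 0.0]
[10, 0.0, -7.0, 21.0, 0.093, -0.0, 0.0]
[10, 0.0, -5.0, 21.0, 0.093, -0.0, 0.0]
[10, 0.0, -3.0, 22.0, 0.093, -0.0, 0.0]
[10, 0.0, -1.0, 22.0, 0.093, -0.0, 0.0]
[10, 0.0, 1.0, 22.0, 0.093, -0.0, 0.0]
[10, 0.0, 3.0, 22.0, 0.093, -0.0, 0.0]
```

View pics/s4.png

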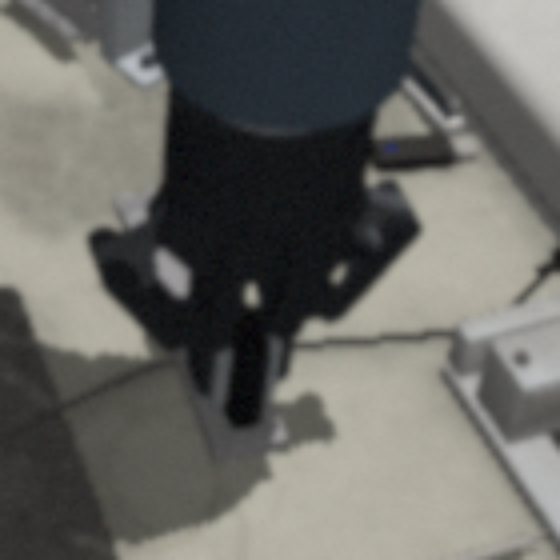

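The blade has come up with the gripper (the grip bottom moved from row ~450 to ~420 in the zoom). I'll carry it to the mouth.

Call:
carry_out --targets '[[[10, 0, -17, 14, 0.093, 0, 0], [10, 0, -16, 15, 0.093, 0, 0], [10, 0, -14, 17, 0.093, 0, 0], [10, 0, -13, 18, 0.093, 0, 0], [10, 0, -11, 19, 0.093, 0, 0], [10, 0, -9, 20, 0.093, 0, 0], [10, 0, -7, 21, 0.093, 0, 0], [10, 0, -5, 21, 0.093, 0, 0]]]'

```text
time: 5.18
ee_pos: [0.5407, 0.0814, 0.0485]
eef_rot: [-0.475, 0.524, 0.476, 0.523]
ft_force: [0.7, -1.3, -2.3]
grip_width: 0.0134
```

Run:
```python
from h import *
c=np.array([np.cos(HY),np.sin(HY)])
err(*pose(H-.19*c,.047,HY,1))
plan(*pose(H-.19*c,.047,HY,1),5,12,10)
```

```text
t 5.175 ee [0.5407 0.0814 0.0485] grip 13.4 F [ 0.7 -1.3 -2.3] q [ 0.44  0.39 -0.23 -0.   -0.95 -2.1 ]
err mm [  1.4 -11.8  82.8] rot [ 0.347 -0.001 -0.001]
[10, 0.0, -2.0, 17.0, 0.069, -0.0, -0.0]
[10, 0.0, -1.0, 17.0, 0.069, -0.0, -0.0]
[10, 0.0, -0.0, 17.0, 0.069, -0.0, -0.0]
[10, 0.0, 1.0, 17.0, 0.069, -0.0, -0.0]
[10, 0.0, 2.0, 17.0, 0.069, -0.0, -0.0]
```

Call:
carry_out --targets '[[[10, 0, -2, 17, 0.069, 0, 0], [10, 0, -1, 17, 0.069, 0, 0], [10, 0, 0, 17, 0.069, 0, 0], [10, 0, 1, 17, 0.069, 0, 0], [10, 0, 2, 15, 0.05, 0, 0], [10, 0, 0, 0, 0, 0, 0]]]'

```text
time: 5.92
ee_pos: [0.5592, 0.1663, 0.0462]
eef_rot: [-0.381, 0.597, 0.382, 0.594]
ft_force: [-0.1, -0.6, -2.3]
grip_width: 0.0134
```

Run:
```python
from h import *
c=np.array([np.cos(HY),np.sin(HY)])
err(*pose(H-.19*c,.047,HY,1))
for n in ('top','scene'):
  p,d=grab_frame(n);cv2.imwrite(f'pics/{n}5.png',p[:,:,::-1])
t=cv2.imread('pics/top5.png');s=cv2.imread('pics/scene5.png')
cv2.imwrite('pics/t5z.png',cv2.resize(t[130:280,200:350],None,fx=4,fy=4,interpolation=2))
cv2.imwrite('pics/s5z.png',cv2.resize(s[160:310,210:360],None,fx=4,fy=4,interpolation=2))
```

```text
t 5.925 ee [0.5592 0.1663 0.0462] grip 13.4 F [-0.1 -0.6 -2.3] q [ 0.56  0.46 -0.13 -0.   -0.99 -2.56]
err mm [-0.8 -2.4 -2.8] rot [ 0.01  -0.003 -0.004]
```

View pics/t5z.png

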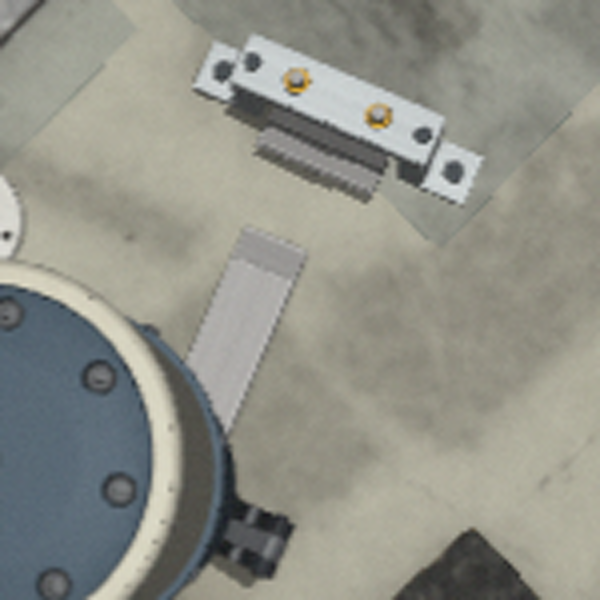

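View pics/s5z.png

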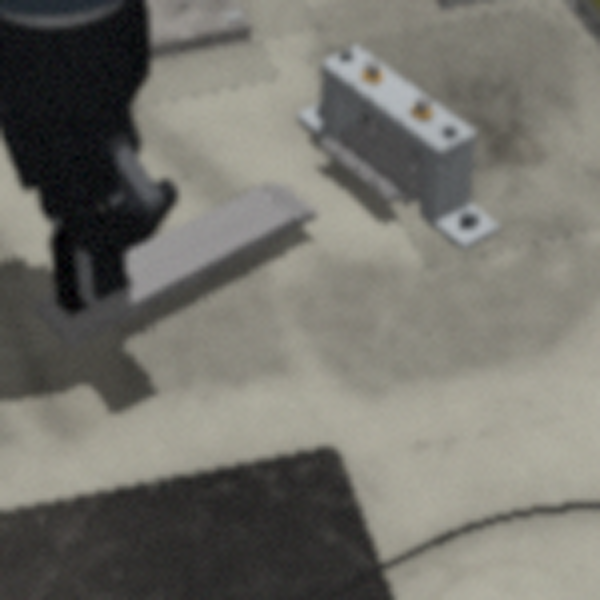

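Run:
```python
from h import *
c=np.array([np.cos(HY),np.sin(HY)]);y=np.array([-c[1],c[0]])
a=tri((210+270/4,160+183/4),(260.8,187));b=tri((210+316/4,160+212/4),(277.5,192.5));print(a,b)
n=onplane('top',[(260.8,187),(277.5,192.5)],.019)
m=n.mean(0)[:2]-H;print('nose hold',m@c,m@y,np.linalg.norm(n[0]-n[1]))
e=onplane('top',[(200+188/4,130+355/4),(200+232/4,130+262/4),(200+230/4,130+432/4),(200+300/4,130+280/4)],.024)
for i in (0,2): v=e[i+1]-e[i];print('yaw',np.arctan2(v[1],v[0]))
```

```text
(array([0.68056457, 0.12804547, 0.01746263]), np.float64(0.0016654563638512896)) (array([0.66959867, 0.09643406, 0.01765362]), np.float64(0.000308566156092983))
nose hold -0.06436870990778287 0.00301300144627817 0.03294464587582568
yaw -0.4608191344130124
yaw -0.4534027613840552
```

Call:
carry_out --targets '[[[10, 8, -2, -2, 0.01, -0.003, -0.004], [10, 3, 0, 0, 0, 0, 0], [10, 2, 0, 0, 0, 0, 0]]]'

```text
time: 6.4
ee_pos: [0.5593, 0.1609, 0.0322]
eef_rot: [-0.378, 0.598, 0.378, 0.597]
ft_force: [-0.4, -0.4, -2.1]
grip_width: 0.0132
```

Call:
carry_out --targets '[[[10, 1, 0, 0, 0, 0, 0], [10, 1, 0, 0, 0, 0, 0]]]'

```text
time: 6.65
ee_pos: [0.5594, 0.1608, 0.0313]
eef_rot: [-0.378, 0.598, 0.378, 0.597]
ft_force: [-4.5, -0.2, 10.2]
grip_width: 0.0133
```

Run:
```python
from h import *
c=np.array([np.cos(HY),np.sin(HY)])
err(*pose(H-.096*c,.031,HY,1))
```

```text
t 6.65 ee [0.5594 0.1608 0.0313] grip 13.3 F [-4.5 -0.2 10.2] q [ 0.55  0.47 -0.15  0.   -0.95 -2.56]
err mm [  0.2 -93.9   2.2] rot [-0.001 -0.001 -0.   ]
```

Call:
carry_out --targets '[[[10, -0.3, -6, 0.5, 0, 0, 0], [10, 0, -6, 0.5, 0, 0, 0], [10, 0, -6, 0.5, 0, 0, 0], [10, 0, -6, 0.5, 0, 0, 0], [10, 0, -6, 0, 0, 0, 0]]]'

```text
time: 7.28
ee_pos: [0.5895, 0.1492, 0.0315]
eef_rot: [-0.378, 0.598, 0.378, 0.597]
ft_force: [-1.4, -0.6, 0.0]
grip_width: 0.0138
```

Run:
```python
from h import *
c=np.array([np.cos(HY),np.sin(HY)])
err(*pose(H-.096*c,.031,HY,1))
```

```text
t 7.275 ee [0.5895 0.1492 0.0315] grip 13.8 F [-1.4 -0.6  0. ] q [ 0.5   0.51 -0.08  0.   -0.98 -2.52]
err mm [  0.5 -61.8  -0.2] rot [-0. -0.  0.]
```

Call:
carry_out --targets '[[[10, 0.4, -5, 0, 0, 0, 0], [10, 0, -5, 0, 0, 0, 0], [10, 0, -5, 0, 0, 0, 0], [10, 0, -5, 0, 0, 0, 0]]]'

```text
time: 7.78
ee_pos: [0.609, 0.1402, 0.0314]
eef_rot: [-0.378, 0.597, 0.378, 0.598]
ft_force: [-0.2, -0.0, -0.0]
grip_width: 0.0135
```

Run:
```python
from h import *
c=np.array([np.cos(HY),np.sin(HY)])
err(*pose(H-.096*c,.031,HY,1))
p,d=grab_frame('scene');cv2.imwrite('pics/s6z.png',cv2.resize(p[160:310,210:360,::-1],None,fx=4,fy=4,interpolation=2))
```

```text
t 7.775 ee [0.609  0.1402 0.0314] grip 13.5 F [-0.2 -0.  -0. ] q [ 0.48  0.54 -0.03  0.   -1.   -2.49]
err mm [  0.4 -40.2  -0.4] rot [-0.    -0.     0.001]
```

View pics/s6z.png

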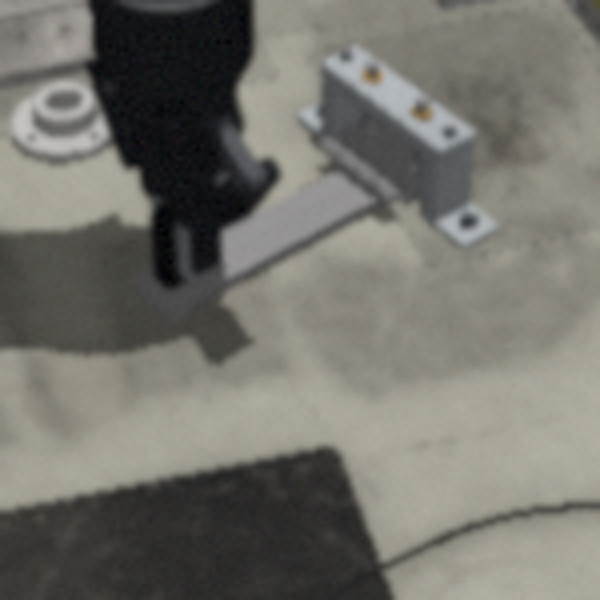

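Picture: the blade runs squarely into the mouth, its nose under the lip at about (370,190) in the zoom, centred between the legs. I'll slide on.

Call:
carry_out --targets '[[[10, 0.4, -5, 0, 0, 0, 0], [10, 0, -5, 0, 0, 0, 0], [10, 0, -5, 0, 0, 0, 0], [10, 0, -5, 0, 0, 0, 0]]]'

```text
time: 8.32
ee_pos: [0.6224, 0.1337, 0.0316]
eef_rot: [-0.376, 0.6, 0.381, 0.595]
ft_force: [-5.2, 2.9, 3.9]
grip_width: 0.0133
```

Run:
```python
from h import *
c=np.array([np.cos(HY),np.sin(HY)])
err(*pose(H-.096*c,.031,HY,1))
```

```text
t 8.325 ee [0.6224 0.1337 0.0316] grip 13.3 F [-5.2  2.9  3.9] q [ 0.45  0.56  0.02 -0.01 -1.03 -2.46]
err mm [  0.4 -25.4  -0.3] rot [-0.    -0.002 -0.009]
```

Call:
carry_out --targets '[[[10, 0.3, -5, 0, 0, -0.002, -0.005], [10, 0, -6, 0, 0, 0, -0.003], [10, 0, -6, 0, 0, 0, 0], [10, 0, -6, 0, 0, 0, 0]]]'

```text
time: 8.82
ee_pos: [0.6396, 0.1257, 0.0315]
eef_rot: [-0.376, 0.599, 0.381, 0.595]
ft_force: [-5.5, 3.3, 3.8]
grip_width: 0.0134
```

Run:
```python
from h import *
c=np.array([np.cos(HY),np.sin(HY)])
err(*pose(H-.096*c,.031,HY,1))
for n in ('top','scene'):
  p,d=grab_frame(n);cv2.imwrite(f'pics/{n}7.png',p[:,:,::-1])
t=cv2.imread('pics/top7.png');s=cv2.imread('pics/scene7.png')
cv2.imwrite('pics/7z.png',np.hstack([cv2.resize(t[110:210,230:330],None,fx=4,fy=4,interpolation=2),cv2.resize(s[160:260,250:350],None,fx=4,fy=4,interpolation=2)]))
```

```text
t 8.825 ee [0.6396 0.1257 0.0315] grip 13.4 F [-5.5  3.3  3.8] q [ 0.43  0.59  0.07 -0.01 -1.05 -2.44]
err mm [ 0.4 -6.4 -0.4] rot [ 0.001 -0.001 -0.009]
```

View pics/7z.png

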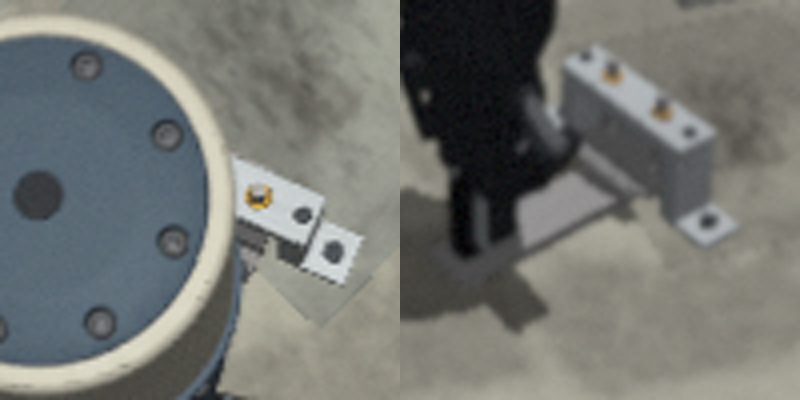

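Call:
carry_out --targets '[[[10, 0.3, -6, 0, 0, 0, -0.005], [10, 0, -5, 0, 0, 0, 0], [10, 0, 0, 0, 0, 0, 0]]]'

```text
time: 9.3
ee_pos: [0.6491, 0.1213, 0.0314]
eef_rot: [-0.378, 0.598, 0.38, 0.596]
ft_force: [1.8, -1.0, -1.1]
grip_width: 0.0136
```

Call:
carry_out --targets '[[[24, 0, 0, 0, 0, 0, 0], [24, 0, 0, 0, 0, 0, 0], [24, 0, 0, 0, 0, 0, 0]]]'

```text
time: 9.68
ee_pos: [0.6492, 0.1211, 0.0312]
eef_rot: [-0.378, 0.598, 0.379, 0.596]
ft_force: [-0.4, -0.2, -0.2]
grip_width: 0.0242
```

Run:
```python
from h import *
c=np.array([np.cos(HY),np.sin(HY)])
err(*pose(H-.096*c,.031,HY,1))
p,d=grab_frame('scene');cv2.imwrite('pics/s8.png',cv2.resize(p[160:310,210:360,::-1],None,fx=4,fy=4,interpolation=2))
```

```text
t 9.675 ee [0.6492 0.1211 0.0312] grip 24.2 F [-0.4 -0.2 -0.2] q [ 0.42  0.6   0.09 -0.   -1.06 -2.43]
err mm [ 0.3  4.2 -0.4] rot [ 0.001 -0.001 -0.004]
```

View pics/s8.png

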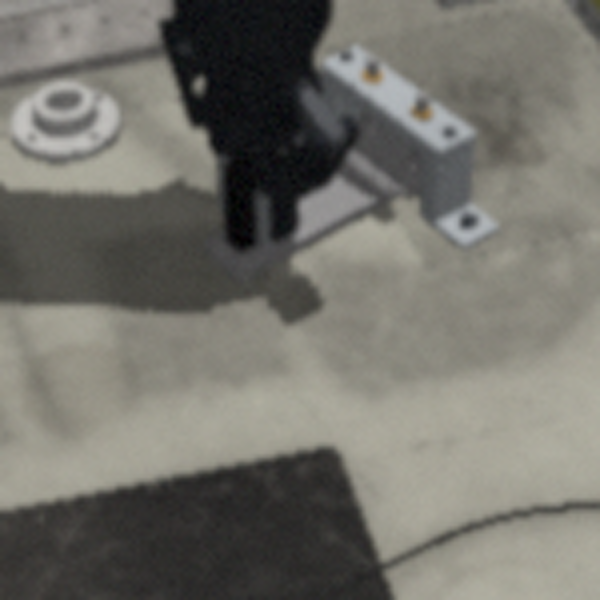

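Call:
carry_out --targets '[[[34, 0, 0, 0, 0, 0, 0], [34, 0, 0, 0, 0, 0, 0], [34, -15, 0, 0, 0, 0, 0], [34, -25, 0, 0, 0, 0, 0], [34, -40, 0, 0, 0, 0, 0], [34, -40, 30, 0, 0, 0, 0], [34, -30, 50, 0, 0, 0, 0], [34, 0, 50, 0, 0, 0, 0]]]'

```text
time: 10.72
ee_pos: [0.5327, 0.1766, 0.1914]
eef_rot: [-0.377, 0.597, 0.378, 0.599]
ft_force: [-0.6, 1.1, -0.8]
grip_width: 0.0338
```

Call:
carry_out --targets '[[[34, 0, 50, 20, 0, 0, 0], [34, 0, 50, 30, 0, 0, 0], [34, 0, 20, 40, 0, 0, 0], [34, 0, 0, 40, 0, 0, 0], [34, 0, 0, 0, 0, 0, 0]]]'

```text
time: 11.35
ee_pos: [0.476, 0.352, 0.2017]
eef_rot: [-0.378, 0.592, 0.38, 0.602]
ft_force: [0.0, -0.5, 0.1]
grip_width: 0.0339
```

Run:
```python
from h import *
print(sense()['time'],sense()['ee_pos'],sense()['ft_force'].round(1))
for n in ('top','scene'):
  p,d=grab_frame(n);cv2.imwrite(f'pics/{n}9.png',p[:,:,::-1])
t=cv2.imread('pics/top9.png');s=cv2.imread('pics/scene9.png')
cv2.imwrite('pics/t9z.png',cv2.resize(t[120:240,220:340],None,fx=5,fy=5,interpolation=2));cv2.imwrite('pics/s9z.png',cv2.resize(s[160:280,250:370],None,fx=5,fy=5,interpolation=2))
```

```text
11.35 [0.47599638 0.35203408 0.20172383] [ 0.  -0.5  0.1]
```

View pics/t9z.png

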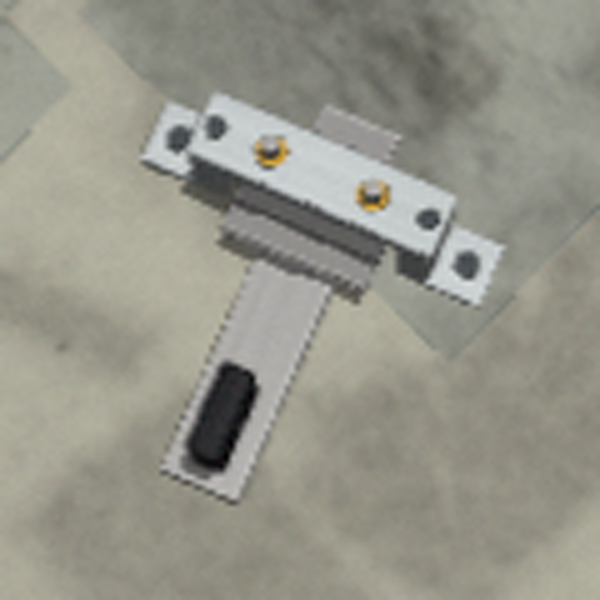

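View pics/scene9.png

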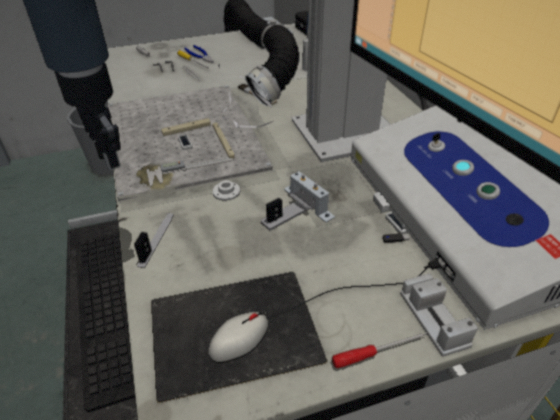

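Run:
```python
from h import *
c=np.array([np.cos(HY),np.sin(HY)]);y=np.array([-c[1],c[0]])
f=lambda u,v:(220+u/5,120+v/5)
n=onplane('top',[f(328,105),f(402,138)],.004).mean(0)[:2];t=onplane('top',[f(162,470),f(240,502)],.009).mean(0)[:2]
d=n-t;print('nose',(n-H)@c,(n-H)@y,'tail',(t-H)@c,(t-H)@y,'len',np.linalg.norm(d),'dyaw',np.arctan2(d[1],d[0])-HY)
# tail height from two views
s=cv2.imread('pics/scene9.png');cv2.imwrite('pics/s9zz.png',cv2.resize(s[170:240,255:345],None,fx=8,fy=8,interpolation=2))
# pin heights
```

```text
nose 0.036420220341372087 -0.0015694268721550613 tail -0.11750661427449768 -0.0018210568813877824 len 0.15392704029027152 dyaw 0.0016347363064520004
```

View pics/s9zz.png

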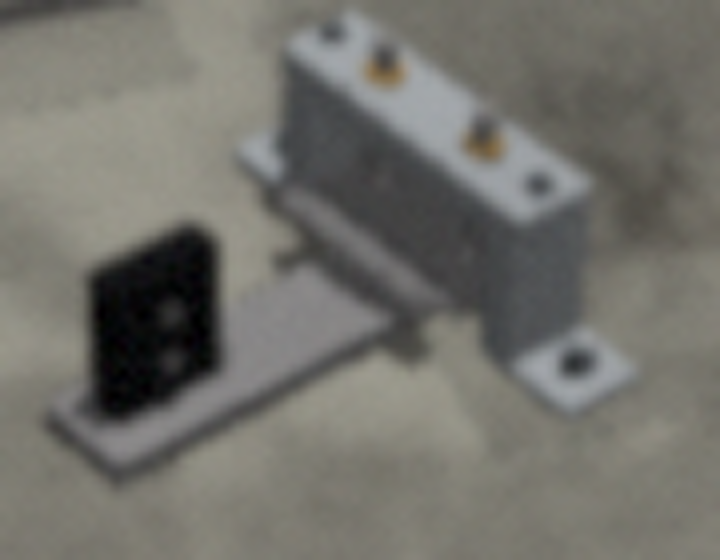

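```bash
python3 -c "
from rig import *
print(sign_off())"
```

```text
the job is handed in; nothing more can be done
None
```

I slid the thick feeler nose first under the shoe by its upright grip, let go, and handed the job in at about 11.5 s. No verdict was reported.

**Where the feeler is:** In the last top view the nose shows about 36 mm past the middle of the shoe, roughly 21 mm beyond its far edge. That puts the feeler's origin at x ≈ -0.093 m in the hold_down frame, about 2 mm off centre and less than 1° from straight. It looks flat on the worktop, and the measured blade length was 154 mm against the 155 mm given.

**Drag while sliding:** The wrist force showed about 6 N backwards in the two readings after the blade met the shoe. It was about zero after release.

**Not confirmed:** I did not measure the shoe's lift directly. I take it to be about 3 mm, because the 9 mm blade lies flat under it.

**Disagreements:** My first two estimates of the grip's position, from the two views, differed by up to 5 mm, so I averaged them. The grasp closed at 13.4 mm on the 14 mm grip.

**Rest of the scene:** The arm ended clear of everything, about 0.2 m up. It never went near the thin feeler, which looks unmoved in the last picture.

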